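# Tip a tall tub of nuts out under a low bench guard and check-weigh the tub

### The arm

A 7-joint arm with a two-finger parallel gripper is mounted at the origin on a cart in front of the work surface, level with it; the furniture and walls round the work are solid. World frame = base frame: x ahead of the robot, y to its left, z up, the work surface at z = 0. Lengths are in m, angles in rad, forces in N, time in s.
With the tool pointing down it reaches from about 0.4 to 0.85 m from the base axis. Payload 10.4 kg.
Tool frame: the origin (TCP) lies midway between the tips of the shut fingers; the grasp point (between the pads) lies 19 mm behind it; z points along the fingers, x is the direction in which the jaws open and shut, and the axes are right-handed (so a half turn about z gives the same grasp; the last joint's range is limited). The gripper opens to 87 mm and grips with 3 to 60 N. Pads are 19 mm wide; open, the fingers measure 117 mm over their backs; the gripper's body (75 mm by 190 mm) begins 51 mm behind the grasp point.
Start: joints at [1.305, 0.332, -0.065, 1.46, 0.022, 1.35, -0.088], TCP at [0.15, -0.607, 0.223] pointing down, gripper open.
Joint ranges: [-2.6, 2.6], [-0.5, 2.12], [-1.47, 1.34], [0.16, 2.42], [-1.27, 4.41], [0.06, 2.06], [-2.6, 2.6]. Speed limits (rad/s): [2.22, 2.22, 2.79, 2.79, 3.14, 3.14, 3.14].

### API

Orientations are given as a unit quaternion [x, y, z, w].
In Python, from bench import r gives the robot as it stands. The module is installed in compiled form; this text tells all that it offers.
- The arm moves only by the tool play_rows, never from a script. Its argument "commands" is a list of rows, each a list of 7 numbers: the shift along the world's x, y, z in cm, then the turn, a rotation vector about the world's x, y, z in rad, then the finger opening in cm, from 0 to 8.7. A call has 1 to 20 rows; each row shifts and turns the commanded pose from where the row before left it; what a row does not reach is not made up. A row lasts 1/8 s, in which the tool goes at most 62.5 mm and 10.7 degrees, less where a joint would pass 70% of its speed; a pose out of reach is approached as far as the arm can. A call is refused whole if a number of a shift passes 6.25 or a number of a turn 0.188, either way. A call with a gripper value outside its range is refused whole. The fingers move at their own pace and stop on an object; "grip_force" is the grip in N (left out, the last holds). Time passes only in rows, so rows that do not move let the fingers close. It gives the time, the measured TCP pose, the force and the opening at its end, in the units of the state.
- r.read_state(): the state, without advancing time (a new reading comes with each control period).
- r.camera(name): name is "scene" or "top"; returns a dict with "img" (400x640x3 uint8, red, green, blue), "K" (3x3 intrinsics, pixels), "k1" (the pictures are not rectified: a ray, as slopes to the right and down, at radius r is drawn at 1 + k1 r^2 times it, then the intrinsics apply), "camera_from_world" (4x4, takes a point from world to camera coordinates). Camera axes: x right, y down, z forward; pixel columns grow to the right and rows downward; lengths in m; the calibration is good to about 2 mm. A picture is of the moment at which its call begins. There is no depth.
- r.close_job(): hands the job in, once; it reports no verdict.
The state is a dict: "time": time; "joint_positions": joint angles; "joint_vel": joint speeds; "joint_torque": joint torques, N m; "ee_pos": TCP position; "eef_rot": TCP orientation; "ft_force": force on the tool from outside, world axes, zero at the start; "torque": the same for the moment, N m; "width": finger opening in m.
Only numpy, scipy, OpenCV 4.12 (cv2) and the standard library are available. Lean on these libraries where they do the work, as an engineer would, in place of code of your own. Each camera call takes 0.05 s, during which the arm holds its last target. There are 200 camera calls.

### The job

Take the tall orange tub of nuts out of its leaning cradle, lay it on its side on the bench top with the nuts still in it and let go, so that you can grip it afresh nearer its closed end. Then tip all three nuts into the grey bin under the low clear guard without knocking the guard, and finally lay the empty tub on its side on the pan of the balance, its middle over the middle of the pan. Leave the other things on the bench where they are.

Things in the scene. Friction and masses are not known exactly. Their poses are not given: they have to be found in the camera images.
- tub: tall square tub, orange, white band at the mouth, black foot, 46 x 46 x 180 mm outside, walls and floor 3 mm, about 0.2 kg empty. Origin at the centre of its closed underside; +z runs along it to the open mouth at 180 mm. It starts in the cradle leaning 40 degrees from upright, mouth up; the cheeks cover the sides of its lower 95 mm, the upper 85 mm stand free.
- tub_mouth (a point): centre of the tub's open mouth, on its axis, 180 mm from the closed underside; axes as the tub's
- tub_mid (a point): middle of the tub, on its axis, 90 mm from the closed underside; axes as the tub's
- cradle: fixed leaning cradle, dark steel with blue cheeks, base plate 120 x 150 mm, about 125 mm tall. Origin at the centre of its underside, z up. The tub leans toward its +y axis; the back under the tub is 110 mm long, the cheeks 95 mm; open above and at the upper end, so the tub comes out along its own axis. The centre of the tub's underside rests at (0, -55, 34) mm.
- nut_0: steel hex nut, 22 x 26 x 12 mm, 25 g; starts loose inside the tub near its closed end. Origin at the centre of its underside. Friction with the tub is about 0.6: it slides out when the mouth points 35 to 45 degrees below level; in a level tub it stays.
- nut_1: steel hex nut, 22 x 26 x 12 mm, 25 g; starts loose inside the tub near its closed end. Origin at the centre of its underside. Friction with the tub is about 0.6: it slides out when the mouth points 35 to 45 degrees below level; in a level tub it stays.
- nut_2: steel hex nut, 19 x 22 x 10 mm, 25 g; starts loose inside the tub near its closed end. Origin at the centre of its underside. Friction with the tub is about 0.6: it slides out when the mouth points 35 to 45 degrees below level; in a level tub it stays.
- bin_stand: fixed stand with bin and guard, base 160 (x) x 190 (y) mm. Origin at the centre of its underside, z up; its open front faces its -x axis. The grey bin is 147 (x) x 140 (y) mm outside, walls 3 mm; the front wall (outer face at x = -73.5 mm) rises to 24 mm above the bench, the other three to 56 mm. Steel posts 10 mm thick at x = +-68, y = +-85 mm carry the guard.
- bin_floor (a point): centre of the bin's inner floor, 4 mm above the bench; axes as the stand's (-x to the open front)
- guard: low clear guard plate over the whole bin, fixed on the stand, with a yellow front edge; same origin and axes as the stand. Its underside is 140 mm and its top 146 mm above the bench; from x = -76 to +78 mm, y = -95 to +95 mm. Open below at the front; nothing stands on it.
- guard_edge (a point): middle of the guard's front edge, at its underside, 140 mm above the bench: 76 mm in front of the stand's centre
- balance: fixed housing of the balance, grey, 150 x 150 x 30 mm, origin at the centre of its underside, z up
- pan_top (a point): centre of the upper face of the balance's round steel pan, 130 mm across, marked by a red dot; 60 mm above the bench when empty. It moves with the pan.
- pan (a joint): travel of the sprung pan in m: 0 empty, grows as the pan is pressed down, to 0.022 at the stop; spring 220 N/m (the empty tub sinks it about 9 mm)
- tip_tin: bystander: open pale metal tin, 62 mm across, 50 mm tall, origin at the centre of its underside
- nozzle_paste: bystander: blue tin with white lid, 70 mm across, 56 mm tall, origin at the centre of its underside
- flange_nut: bystander: dark flanged nut, 46 mm across, 22 mm tall, origin at the centre of its underside
- magnet_small: bystander: small orange-red arrow-shaped weld magnet, 58 x 58 x 14 mm, origin at the centre of its underside
There are look-alikes about, which are no part of the job. There is more than one size of the tub; the one meant has the size given above.

How it is judged:
On the way, in this order (a step that is already met when the one before it is completed fails the run):
1. the tub lies on its side on the bench top, let go, with all three nuts in it (angle between tub's own z axis and vertical between 1.45 and 1.7 rad and height (world z) of tub below 0.03 m and height (world z) of tub_mouth below 0.032 m and contact force between tub and the fingers below 0.1 N and z of nut_0 in the frame of tub between 0 and 0.18 m and x of nut_0 in the frame of tub between -0.024 and 0.024 m and y of nut_0 in the frame of tub between -0.024 and 0.024 m and z of nut_1 in the frame of tub between 0 and 0.18 m and x of nut_1 in the frame of tub between -0.024 and 0.024 m and y of nut_1 in the frame of tub between -0.024 and 0.024 m and z of nut_2 in the frame of tub between 0 and 0.18 m and x of nut_2 in the frame of tub between -0.024 and 0.024 m and y of nut_2 in the frame of tub between -0.024 and 0.024 m), for 0.2 s.
2. all three nuts are in the bin under the guard (x of nut_0 in the frame of bin_floor between -0.072 and 0.072 m and y of nut_0 in the frame of bin_floor between -0.069 and 0.069 m and z of nut_0 in the frame of bin_floor between -0.004 and 0.048 m and x of nut_1 in the frame of bin_floor between -0.072 and 0.072 m and y of nut_1 in the frame of bin_floor between -0.069 and 0.069 m and z of nut_1 in the frame of bin_floor between -0.004 and 0.048 m and x of nut_2 in the frame of bin_floor between -0.072 and 0.072 m and y of nut_2 in the frame of bin_floor between -0.069 and 0.069 m and z of nut_2 in the frame of bin_floor between -0.004 and 0.048 m), for 0.3 s.
At the end, for the whole second after the job is handed in: all three nuts lie in the bin; the empty tub lies on its side on the balance pan (within about 7 degrees of level), released and at rest, its middle within 20 mm of the pan's centre, the pan pressed down by its weight alone (4 to 18 mm) (all of step 2 and angle between tub's own z axis and vertical between 1.45 and 1.7 rad and horizontal distance between tub_mid and pan_top below 0.02 m and z of tub_mid in the frame of pan_top between 0.017 and 0.029 m and value of joint pan between 0.004 and 0.018 m and contact force between tub and balance above 0.8 N and linear speed of tub below 0.02 m/s and contact force between tub and the fingers below 0.1 N); the robot touches nothing.
It fails at once if the guard is knocked (more than 8 N) (contact force between guard and tub above 8 N or contact force between guard and the fingers above 8 N or contact force between guard and the arm above 8 N).
It fails at once if a bystander is shifted by more than 30 mm (distance of any of tip_tin, nozzle_paste, flange_nut, magnet_small from where it was at the start of the episode above 0.03 m).
It also fails if it takes over 61 s, if anything falls off the work surface, if the arm or the gripper's body presses on something with over 40 N, if the wrist force passes 120 N, or if a joint passes its speed limit or range.

## Working session

There is one attempt and no reset: what is moved stays moved. The work goes in short steps, Python scripts to look and compute and a tool call to move; the robot and the scene stay as the last step left them, time stands still between calls to the robot, and variables do not carry over. Pictures are saved under pics/ and viewed, about 8 in all and at most 12, crops included, and the job is handed in when it is done.

Besides the shell and the picture viewer there is one more tool, called after ">>>" by a JSON object that holds its "fn" and its "kwargs", one argument or row to a line. play_rows: Moves the arm, as the interface text tells. Its arguments: {"type":"object","properties":{"commands":{"type":"array","items":{"type":"array","items":{"type":"number"}}},"grip_force":{"type":"number"}},"required":["commands"]}

```bash
mkdir -p pics; cat > h.py <<'E'
import numpy as np, cv2
from bench import r
def snap(n,name):
    c=r.camera(n); cv2.imwrite(f'pics/{name}.png',c['img'][:,:,::-1]); np.savez(f'{name}.npz',**{k:c[k] for k in('img','K','k1','camera_from_world')}); return c
def load(name): return dict(np.load(f'{name}.npz'))
def ray(c,u,v):
    K=c['K'];d=np.array([(u-K[0,2])/K[0,0],(v-K[1,2])/K[1,1]]);s=d.copy()
    for _ in range(30): s=d/(1+float(c['k1'])*(s@s))
    T=c['camera_from_world'];R=T[:3,:3];return -R.T@T[:3,3],R.T@np.array([s[0],s[1],1])
def atz(c,u,v,z):
    o,d=ray(c,u,v);return o+d*(z-o[2])/d[2]
def proj(c,p):
    T=c['camera_from_world'];p=np.atleast_2d(p)@T[:3,:3].T+T[:3,3];s=p[:,:2]/p[:,2:];s=s*(1+float(c['k1'])*(s**2).sum(1,keepdims=True))
    K=c['K'];return s*[K[0,0],K[1,1]]+[K[0,2],K[1,2]]
E
python3 - <<'E'
from h import *
for n in('top','scene'):
    c=snap(n,n+'0');print(n,c['K'],c['k1'],c['camera_from_world'])
print(r.read_state())
E
```

```text
top [[519.98501869   0.         312.94658528]
 [  0.         519.98501869 197.24882487]
 [  0.           0.           1.        ]] -0.1681368145924212 [[-0.01655732 -0.99983294  0.00774315 -0.09786124]
 [-0.99824099  0.01608904 -0.05706191  0.54422402]
 [ 0.0569278  -0.00867433 -0.99834061  1.89933457]
 [ 0.          0.          0.          1.        ]]
scene [[432.36918306   0.         319.41076363]
 [  0.         432.36918306 199.99436754]
 [  0.           0.           1.        ]] -0.0508992941622345 [[ 0.99476544 -0.10164624  0.01047635 -0.5666593 ]
 [-0.06717323 -0.72774233 -0.68255319  0.03617519]
 [ 0.07700305  0.67827659 -0.73076083  1.38513161]
 [ 0.          0.          0.          1.        ]]
{'time': 0.1, 'joint_positions': array([ 1.30542789,  0.33277776, -0.06469372,  1.46082604,  0.02158254,
        1.34991709, -0.08848871]), 'joint_vel': array([-0.00017108,  0.00051797, -0.000822  , -0.00178648,  0.00122272,
        0.00161472,  0.00121521]), 'joint_torque': array([ 1.37078365e-03, -6.24549294e+01,  2.43605155e-02, -3.90717208e+01,
       -6.15523173e-02,  3.66628601e-02,  6.92473168e-05]), 'ee_pos': array([ 0.15016185, -0.60634429,  0.22186773]), 'eef_rot': array([ 7.87530890e-01, -6.16274870e-01, -4.98190664e-04, -3.63763837e-04]), 'ft_force': array([-0.04973244,  0.12363081, -0.34372795]), 'torque': array([-0.02006464, -0.01440248,  0.03410609]), 'width': 0.0870733925140002}
```

View pics/top0.png

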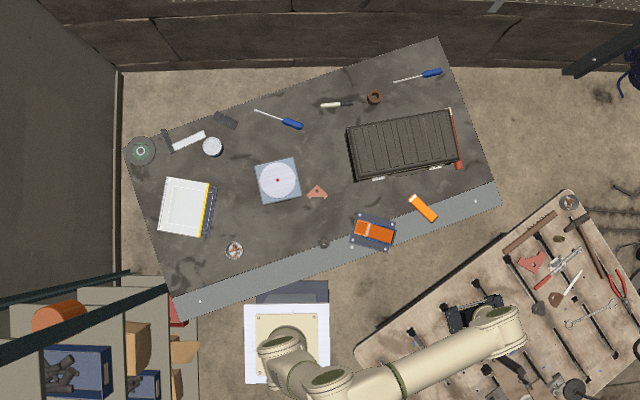

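View pics/scene0.png

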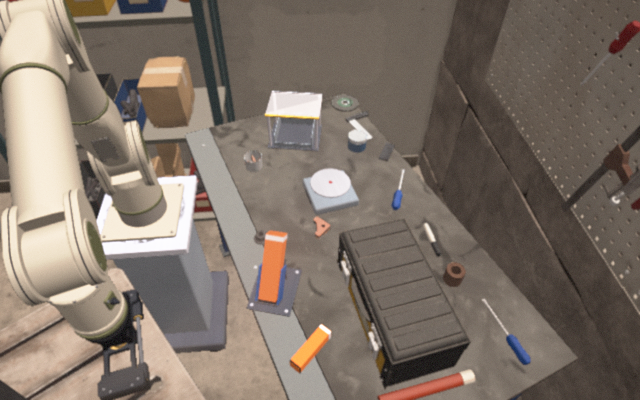

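```bash
python3 - <<'E'
from h import *
a=cv2.imread('pics/top0.png');b=cv2.imread('pics/scene0.png')
f=lambda i,x,y,w,h,s:cv2.resize(i[y:y+h,x:x+w],None,fx=s,fy=s,interpolation=cv2.INTER_CUBIC)
p1=f(a,340,200,100,60,4);p2=f(a,245,150,100,60,4)
p3=f(a,145,165,100,90,4)[:360,:400];p4=f(b,235,225,80,90,4)
m=np.zeros((600,800,3),np.uint8)
m[:240,:400]=p1;m[:240,400:800]=p2;m[240:600,:400]=p3;m[240:600,400:720]=p4
cv2.imwrite('pics/m1.png',m)
E
```

```text
(no output)
```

View pics/m1.png

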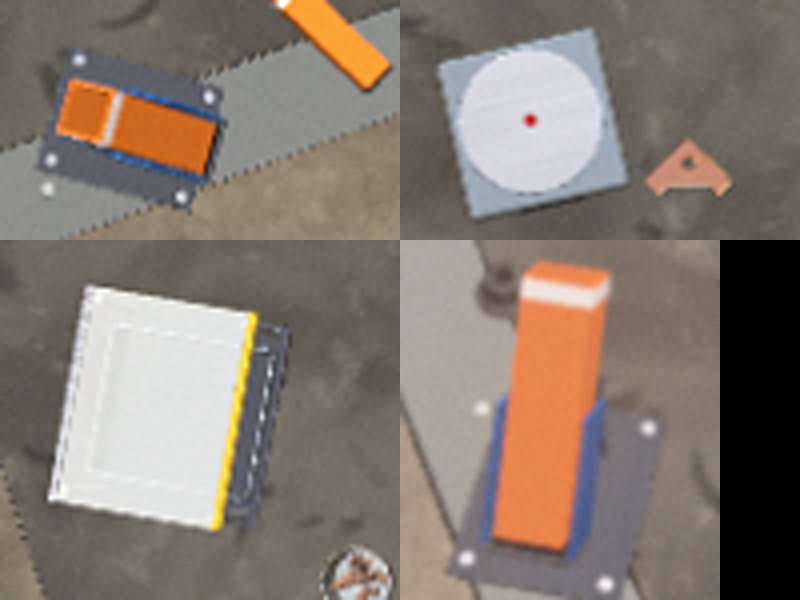

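```bash
python3 - <<'E'
from h import *
c=load('top0');s=load('scene0')
g=[(145+x/4,165+(y-240)/4) for x,y in[(90,287),(255,313),(220,528),(50,500)]]
G=np.array([atz(c,*p,.146) for p in g]);print('guard',G,np.linalg.norm(G-np.roll(G,1,0),axis=1))
m=lambda a,b:(G[a]+G[b])/2
ax=m(0,3)-m(1,2);ay=m(0,1)-m(2,3);print('xaxis yaw',np.arctan2(ax[1],ax[0]),'y-90',np.arctan2(ay[1],ay[0])-np.pi/2)
print('centre',G.mean(0),'front mid',m(1,2))
print('dot',atz(c,277.5,180,.060), 'scene dot',atz(s,331,182.5,.06))
k=[(340+x/4,200+y/4) for x,y in[(78,60),(210,96),(181,196),(50,160)]]
S=np.array([atz(c,*p,.008) for p in k]);print('screws',S,S.mean(0))
l=(S[0]+S[3])/2-(S[1]+S[2])/2;print('lean yaw',np.arctan2(l[1],l[0]),np.linalg.norm(l)); 
w=(S[0]+S[1])/2-(S[2]+S[3])/2;print('w',np.arctan2(w[1],w[0]))
k=[(235+(x-400)/4,225+(y-240)/4) for x,y in[(648,427),(605,583),(466,557),(482,408)]]
S=np.array([atz(s,*p,.008) for p in k]);print('screws scene',S,S.mean(0))
# tub mouth predicted, from cradle
E
```

```text
guard [[0.61475804 0.3994594  0.146     ]
 [0.58940251 0.25373413 0.146     ]
 [0.40432953 0.2855116  0.146     ]
 [0.43005943 0.43537528 0.146     ]] [0.18815825 0.1479147  0.18778129 0.15205641]
xaxis yaw 1.3996609106741666 y-90 -1.7518593845431005
centre [0.50963738 0.3435201  0.146     ] front mid [0.49686602 0.26962286 0.146     ]
dot [0.60440545 0.02044805 0.06      ] scene dot [0.60822937 0.01504749 0.06      ]
screws [[ 0.47445784 -0.27793145  0.008     ]
 [ 0.43889672 -0.40015114  0.008     ]
 [ 0.34693491 -0.3711179   0.008     ]
 [ 0.38261262 -0.25017542  0.008     ]] [ 0.41072552 -0.32484398  0.008     ]
lean yaw 1.2858029701683902 0.1266913643569122
w -0.29965778045339836
screws scene [[ 0.47685503 -0.28159939  0.008     ]
 [ 0.44024913 -0.40148561  0.008     ]
 [ 0.34859744 -0.37355077  0.008     ]
 [ 0.35970287 -0.25447603  0.008     ]] [ 0.40635112 -0.32777795  0.008     ]
```

```bash
cat >> h.py <<'E'
from scipy.spatial.transform import Rotation as Rn
def lw(yaw): return np.array([np.cos(yaw),np.sin(yaw),0]),np.array([np.sin(yaw),-np.cos(yaw),0])
def pose(g,yaw,al):
    "grasp point g, tub yaw, tool body leaning al (deg) toward mouth side"
    l,w=lw(yaw);a=np.radians(al);b=l*np.sin(a)+np.array([0,0,np.cos(a)]);z=-b
    return np.array(g)-.019*b,Rn.from_matrix(np.c_[w,np.cross(z,w),z])
def box(o,R,x,y,z): return np.array([o+R@np.array([i,j,k]) for k in z for j in y for i in x])
def draw(im,c,P,s,off,col=(0,255,0)):
    q=((proj(c,P)-off+.5)*s).astype(int)
    for i in range(8):
        for b in(1,2,4):
            if not i&b: cv2.line(im,tuple(map(int,q[i])),tuple(map(int,q[i|b])),col,1)
def tubR(yaw,el):
    l,w=lw(yaw);e=np.radians(el);a=l*np.cos(e)+np.array([0,0,np.sin(e)]);return np.c_[w,np.cross(a,w),a]
def plan(wps,p0=None,R0=None,step=.045,ang=.16):
    "wps: (pos,Rot,grip cm); prints rows from the present pose"
    s=r.read_state();p=s['ee_pos'] if p0 is None else p0;R=Rn.from_quat(s['eef_rot']) if R0 is None else R0
    for q,Q,g in wps:
        d=q-p;v=(Q*R.inv()).as_rotvec();n=max(1,int(np.ceil(max(np.abs(d).max()/step,np.linalg.norm(v)/ang))))
        print(n,'x',[*np.round(d/n*100,2),*np.round(v/n,3),g]);p,R=q,Q
E
python3 - <<'E'
from h import *
c=load('top0');s=load('scene0');I=np.eye(3)
def crop(c,x,y,w,h,k):
    return np.ascontiguousarray(cv2.resize(c['img'][y:y+h,x:x+w,::-1],None,fx=k,fy=k,interpolation=cv2.INTER_CUBIC))
yc=1.28;cr=np.array([.411,-.3265,0]);l,w=lw(yc)
tb=cr-l*.055+[0,0,.034]
tub=box(tb,tubR(yc,50),(-.023,.023),(-.023,.023),(0,.18))
l2,w2=lw(1.393);st=np.array([.510,.344,0]);Rs=np.c_[l2,-w2,[0,0,1]]
gd=box(st,Rs,(-.076,.078),(-.095,.095),(.14,.146));bs=box(st,Rs,(-.0735,.0735),(-.07,.07),(.0,.024))
pl=box(cr,np.c_[w,l,[0,0,1]],(-.06,.06),(-.075,.075),(0,.006))
m=np.zeros((600,800,3),np.uint8)
for (cc,x,y,ox,oy) in[(c,340,200,0,0),(s,235,225,400,0),(c,145,165,0,300),(s,250,75,400,300)]:
    im=crop(cc,x,y,100,75,4)if cc is c else crop(cc,x,y,100,75,4)
    if oy==0: draw(im,cc,tub,4,(x,y));draw(im,cc,pl,4,(x,y),(255,0,255))
    else: draw(im,cc,gd,4,(x,y));draw(im,cc,bs,4,(x,y),(255,0,255))
    m[oy:oy+300,ox:ox+400]=im
cv2.imwrite('pics/m2.png',m)
print('tub',tb,'mouth',tb+tubR(yc,50)[:,2]*.18)
for n,p in dict(lay=(275,230),flange=(324,244),magnet=(317,192),tin=(234,250)).items(): print(n,atz(c,*p,.02))
for n,p in dict(b1=(263,204),b2=(301,196)).items(): print(n,atz(c,*p,.03))
E
```

```text
tub [ 0.39523066 -0.37919087  0.034     ] mouth [ 0.42840412 -0.26834674  0.171888  ]
lay [0.42431983 0.03438213 0.02      ]
flange [ 0.37018637 -0.1443427   0.02      ]
magnet [ 0.56141308 -0.12193018  0.02      ]
tin [0.35307043 0.18626278 0.02      ]
b1 [0.51997028 0.07640516 0.03      ]
b2 [ 0.54702665 -0.06301598  0.03      ]
```

View pics/m2.png

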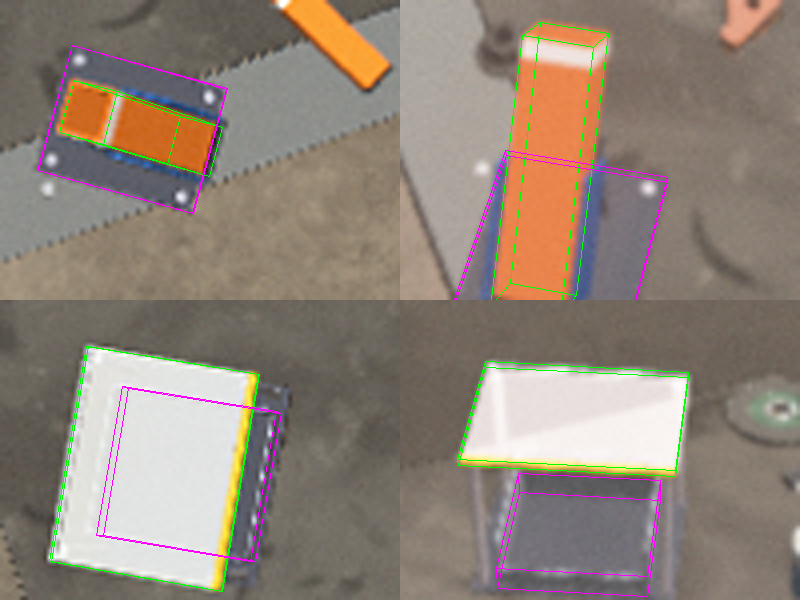

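```bash
python3 - <<'E'
from h import *
yc=1.28;tb=np.array([.395,-.379,.034]);a=tubR(yc,50)[:,2];al=-32
g=tb+a*.130
P,Q=pose(g,yc,al);b=-Q.as_matrix()[:,2]
s=r.read_state();R0=Rn.from_quat(s['eef_rot'])
print(g,P,b)
plan([(s['ee_pos']+[0.02,.02,.14],R0,8.7),(P+b*.12,Q,8.7),(P,Q,8.7)])
E
```

```text
[ 0.41895861 -0.29894591  0.13358578] [ 0.42184539 -0.28930016  0.11747286] [-0.15193591 -0.50767106  0.8480481 ]
4 x [np.float64(0.5), np.float64(0.5), np.float64(3.5), np.float64(0.0), np.float64(0.0), np.float64(0.0), 8.7]
8 x [np.float64(2.92), np.float64(2.95), np.float64(-1.78), np.float64(0.05), np.float64(-0.053), np.float64(0.126), 8.7]
3 x [np.float64(0.61), np.float64(2.03), np.float64(-3.39), np.float64(0.0), np.float64(0.0), np.float64(0.0), 8.7]
```

>>> {"fn": "play_rows", "kwargs": {
  "commands": [
    [0.5,0.5,3.5,0,0,0,8.7],
    [0.5,0.5,3.5,0,0,0,8.7],
    [0.5,0.5,3.5,0,0,0,8.7],
    [0.5,0.5,3.5,0,0,0,8.7],
    [2.92,2.95,-1.78,0.05,-0.053,0.126,8.7],
    [2.92,2.95,-1.78,0.05,-0.053,0.126,8.7],
    [2.92,2.95,-1.78,0.05,-0.053,0.126,8.7],
    [2.92,2.95,-1.78,0.05,-0.053,0.126,8.7],
    [2.92,2.95,-1.78,0.05,-0.053,0.126,8.7],
    [2.92,2.95,-1.78,0.05,-0.053,0.126,8.7],
    [2.92,2.95,-1.78,0.05,-0.053,0.126,8.7],
    [2.92,2.95,-1.78,0.05,-0.053,0.126,8.7],
    [0,0,0,0,0,0,8.7],
    [0,0,0,0,0,0,8.7]
  ],
  "grip_force": 45
}}

```text
time: 1.85
ee_pos: [0.4034, -0.3513, 0.2201]
eef_rot: [0.951, -0.141, 0.041, -0.272]
ft_force: [1.0, 0.4, -0.5]
width: 0.087
```

```bash
cat > g1.py <<'E'
from h import *
yc=1.28;tb=np.array([.395,-.379,.034]);a=tubR(yc,50)[:,2];al=-32
P,Q=pose(tb+a*.130,yc,al)
E
python3 - <<'E'
from g1 import *
b=-Q.as_matrix()[:,2];s=r.read_state()
print(s['ee_pos']-(P+b*.12),(Q*Rn.from_quat(s['eef_rot']).inv()).as_rotvec(),s['joint_positions'].round(2),s['ft_force'])
plan([(P,Q,8.7)])
E
```

```text
[-0.000204   -0.00106903  0.00084724] [0.00186708 0.00115108 0.00351308] [ 1.19  0.41 -0.36  1.49 -0.33  1.56  0.6 ] [ 0.95237129  0.40180448 -0.54352676]
3 x [np.float64(0.61), np.float64(2.07), np.float64(-3.42), np.float64(0.001), np.float64(0.0), np.float64(0.001), 8.7]
```

>>> {"fn": "play_rows", "kwargs": {
  "commands": [
    [0.61,2.07,-3.42,0,0,0,8.7],
    [0.61,2.07,-3.42,0,0,0,8.7],
    [0.61,2.07,-3.42,0,0,0,8.7],
    [0,0,0,0,0,0,8.7],
    [0,0,0,0,0,0,8.7]
  ]
}}

```text
time: 2.48
ee_pos: [0.4221, -0.2907, 0.1191]
eef_rot: [0.951, -0.141, 0.042, -0.271]
ft_force: [-0.1, 0.2, 1.0]
width: 0.0874
```

```bash
python3 - <<'E'
from g1 import *
s=r.read_state();print(s['ee_pos']-P,s['ft_force'])
im=snap('scene','s1')['img'][180:330,200:360,::-1];cv2.imwrite('pics/s1c.png',cv2.resize(im,None,fx=4,fy=4,interpolation=cv2.INTER_CUBIC))
E
```

```text
[ 0.00026697 -0.00137514  0.00160758] [-0.0795836   0.23634725  1.02895   ]
```

View pics/s1c.png

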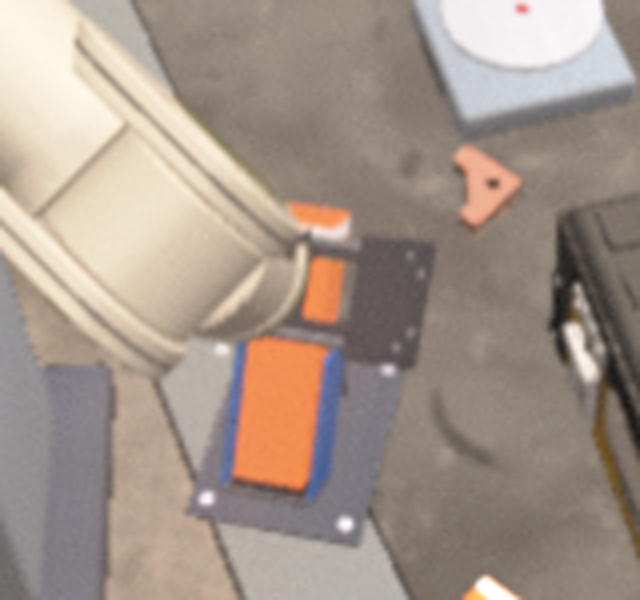

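The gripper straddles the tub's free upper part: mouth visible at about (320,220), cheeks clear below. Close and pull it out along its axis.

>>> {"fn": "play_rows", "kwargs": {
  "commands": [
    [0,0,0,0,0,0,4.0],
    [0,0,0,0,0,0,4.0],
    [0,0,0,0,0,0,4.0],
    [0,0,0,0,0,0,4.0],
    [0,0,0,0,0,0,4.0],
    [0.28,0.92,1.15,0,0,0,4.0],
    [0.46,1.54,1.92,0,0,0,4.0],
    [0.46,1.54,1.92,0,0,0,4.0],
    [0.46,1.54,1.92,0,0,0,4.0],
    [0.46,1.54,1.92,0,0,0,4.0],
    [0.46,1.54,1.92,0,0,0,4.0],
    [0,0,0,0,0,0,4.0]
  ]
}}

```text
time: 4.03
ee_pos: [0.449, -0.2012, 0.2268]
eef_rot: [0.951, -0.138, 0.042, -0.271]
ft_force: [0.1, 0.2, -2.0]
width: 0.0457
```

```bash
python3 - <<'E'
from g1 import *
s=r.read_state();print(s['ee_pos']-P,s['ft_force'],s['torque'],s['width'],s['joint_positions'].round(2))
im=snap('scene','s2')['img'][130:330,180:380,::-1];cv2.imwrite('pics/s2c.png',cv2.resize(im,None,fx=3,fy=3,interpolation=cv2.INTER_CUBIC))
E
```

```text
[0.02713453 0.08809868 0.10934671] [ 0.13190608  0.17684957 -1.9635827 ] [-0.88097364  0.18798658  0.01494671] 0.04572875852713856 [ 1.09  0.23 -0.47  1.72 -0.43  1.43  0.44]
```

View pics/s2c.png

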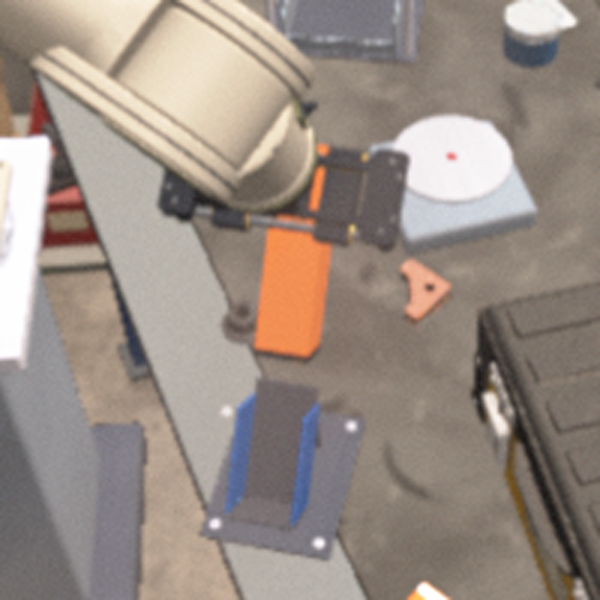

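```bash
python3 - <<'E'
from g1 import *
l,w=lw(1.40)
g=np.array([.412,.034,.023])+.04*l
P2,Q2=pose(g,1.40,18)
P1,Q1=pose(g+[-.0,-.05,.12],1.40,0);print(P2)
plan([(P1,Q1,4.0),(P2+[0,0,.03],Q2,4.0)],ang=.1)
E
```

```text
[0.41780075 0.0676321  0.00492993]
6 x [np.float64(-0.49), np.float64(3.76), np.float64(-1.69), np.float64(-0.09), np.float64(0.022), np.float64(0.02), 4.0]
4 x [np.float64(-0.02), np.float64(1.11), np.float64(-2.23), np.float64(-0.077), np.float64(0.013), np.float64(-0.0), 4.0]
```

>>> {"fn": "play_rows", "kwargs": {
  "commands": [
    [-0.49,3.76,-1.69,-0.09,0.022,0.02,4.0],
    [-0.49,3.76,-1.69,-0.09,0.022,0.02,4.0],
    [-0.49,3.76,-1.69,-0.09,0.022,0.02,4.0],
    [-0.49,3.76,-1.69,-0.09,0.022,0.02,4.0],
    [-0.49,3.76,-1.69,-0.09,0.022,0.02,4.0],
    [-0.49,3.76,-1.69,-0.09,0.022,0.02,4.0],
    [-0.02,1.11,-2.23,-0.077,0.013,0,4.0],
    [-0.02,1.11,-2.23,-0.077,0.013,0,4.0],
    [-0.02,1.11,-2.23,-0.077,0.013,0,4.0],
    [-0.02,1.11,-2.23,-0.077,0.013,0,4.0],
    [0,0,0,0,0,0,4.0],
    [0,0,0,0,0,0,4.0]
  ]
}}

```text
time: 5.58
ee_pos: [0.4177, 0.067, 0.0343]
eef_rot: [0.984, -0.084, -0.015, 0.153]
ft_force: [-0.2, -0.8, -2.7]
width: 0.046
```

```bash
python3 - <<'E'
from g1 import *
g=np.array([.412,.034,.023])+.04*lw(1.4)[0]
P2,Q2=pose(g,1.40,18)
s=r.read_state();print(s['ee_pos']-P2,(Q2*Rn.from_quat(s['eef_rot']).inv()).as_rotvec(),s['ft_force'],s['torque'],s['width'],s['joint_positions'].round(2))
plan([(P2,Q2,4.0)])
im=snap('scene','s3')['img'][80:230,200:400,::-1];cv2.imwrite('pics/s3c.png',cv2.resize(im,None,fx=4,fy=4,interpolation=cv2.INTER_CUBIC))
E
```

```text
[-8.15465109e-05 -6.02265217e-04  2.94004503e-02] [-0.00525545 -0.00195141  0.00018871] [-0.17295637 -0.75342052 -2.67734948] [ 0.65080902 -0.19993465  0.00697781] 0.045984696327814635 [ 0.32  0.36 -0.88  2.03  0.55  1.16 -1.02]
1 x [np.float64(0.01), np.float64(0.06), np.float64(-2.94), np.float64(-0.005), np.float64(-0.002), np.float64(0.0), 4.0]
```

View pics/s3c.png

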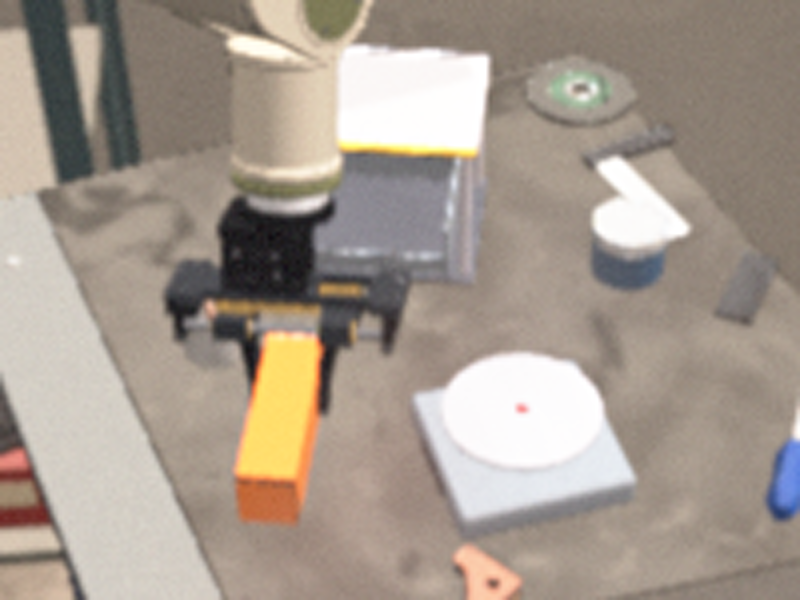

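The tub is held level above the free spot, clear of the balance. Lower it.

>>> {"fn": "play_rows", "kwargs": {
  "commands": [
    [0,0,-1.0,0,0,0,4.0],
    [0,0,-1.0,0,0,0,4.0],
    [0,0,-0.4,0,0,0,4.0],
    [0,0,0,0,0,0,4.0]
  ]
}}

```text
time: 6.12
ee_pos: [0.4175, 0.0675, 0.0101]
eef_rot: [0.984, -0.084, -0.014, 0.154]
ft_force: [-0.1, 0.5, -1.8]
width: 0.0457
```

```bash
python3 - <<'E'
from h import *
s=r.read_state();print(s['ee_pos'],s['ft_force'],s['torque'])
E
```

```text
[0.41753351 0.06753064 0.01014948] [-0.0592253   0.490738   -1.81937504] [ 0.72413566 -0.19909313  0.03157578]
```

>>> {"fn": "play_rows", "kwargs": {
  "commands": [
    [0,0,-0.2,0,0,0,4.0],
    [0,0,-0.2,0,0,0,4.0],
    [0,0,0,0,0,0,4.0]
  ]
}}

```text
time: 6.5
ee_pos: [0.418, 0.0677, 0.0067]
eef_rot: [0.984, -0.084, -0.014, 0.154]
ft_force: [-0.2, 0.9, 0.0]
width: 0.0456
```

```bash
python3 - <<'E'
from h import *
s=r.read_state();print(s['ee_pos'],s['ft_force'],s['torque'])
E
```

```text
[0.41797127 0.0677388  0.00670326] [-0.22350548  0.89173713  0.01264921] [ 0.33184381 -0.16193097 -0.01456952]
```

>>> {"fn": "play_rows", "kwargs": {
  "commands": [
    [0,0,-0.15,0,0,0,4.0],
    [0,0,0,0,0,0,4.0],
    [0,0,0,0,0,0,6.2],
    [0,0,0,0,0,0,6.2],
    [0,0,0,0,0,0,6.2],
    [0,0,0,0,0,0,6.2],
    [0.1,0.6,1.9,0,0,0,6.2],
    [0.18,1.04,3.25,0,0,0,6.2],
    [0.18,1.04,3.25,0,0,0,6.2],
    [0,-3.0,3.0,0,0,0,8.7],
    [0,-4.0,2.0,0.12,-0.02,0,8.7],
    [0,-4.0,0,0.12,-0.02,0,8.7],
    [0,0,0,0,0,0,8.7]
  ]
}}

```text
time: 8.12
ee_pos: [0.4222, -0.0182, 0.1393]
eef_rot: [0.995, -0.089, -0.004, 0.037]
ft_force: [0.2, -0.7, 0.4]
width: 0.0858
```

```bash
python3 - <<'E'
from h import *
t=snap('top','t4')['img'][180:255,220:320,::-1]
s=snap('scene','s4')['img'][110:215,210:350,::-1]
m=np.zeros((600,800,3),np.uint8);m[:300,:400]=cv2.resize(t,None,fx=4,fy=4,interpolation=cv2.INTER_CUBIC);s=cv2.resize(s,None,fx=4,fy=4,interpolation=cv2.INTER_CUBIC);m[180:600,240:800]=s
m[:300,:400]=cv2.resize(t,None,fx=4,fy=4,interpolation=cv2.INTER_CUBIC)
cv2.imwrite('pics/m4.png',m)
E
```

```text
(no output)
```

View pics/m4.png

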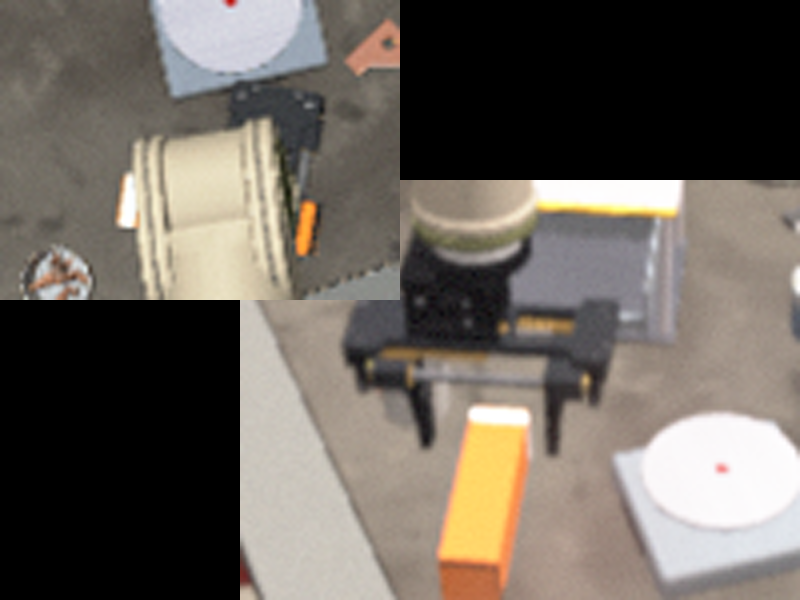

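```bash
python3 - <<'E'
from h import *
s=load('s4');t=load('t4')
f=lambda x,y:atz(s,210+(x-240)/4,110+(y-180)/4,.046)
A,B,C,D=[f(*p) for p in[(469,408),(530,409),(440,558),(503,562)]]
m=(A+B)/2;c=(C+D)/2;d=m-c;print(A,B,C,D,'mid',(m+c)/2,np.arctan2(d[1],d[0]),np.linalg.norm(d))
g=lambda x,y:atz(t,220+x/4,180+y/4,.046)
c2=(g(319,203)+g(297,253))/2;m2=(g(125,172)+g(116,225))/2;d=m2-c2;print(c2,m2,'mid',(c2+m2)/2,np.arctan2(d[1],d[0]),np.linalg.norm(d))
st=r.read_state();print(st['ee_pos'],st['joint_positions'].round(2))
E
```

```text
[0.40375169 0.1231991  0.046     ] [0.45523478 0.11721355 0.046     ] [ 0.37786677 -0.04763881  0.046     ] [ 0.42667542 -0.05638475  0.046     ] mid [0.41588217 0.03409727 0.046     ] 1.4140256129946847 0.1743563063778336
[ 0.39794099 -0.04649131  0.046     ] [0.42711941 0.12288652 0.046     ] mid [0.4125302  0.03819761 0.046     ] 1.400202445869539 0.1718727162052435
[ 0.42233711 -0.01338654  0.13871155] [ 0.74  0.01 -0.86  2.02  0.09  1.14 -0.33]
```

```bash
cat > g2.py <<'E'
from h import *
ty=1.405;mid=np.array([.413,.035,.026]);l,_=lw(ty)
P,Q=pose(mid-.057*l,ty,-30);b=-Q.as_matrix()[:,2]
E
python3 - <<'E'
from g2 import *
print(P);plan([(P+b*.08,Q,8.7),(P,Q,8.7)],step=.035)
E
```

```text
[ 0.4051607  -0.01184864  0.00954552]
4 x [np.float64(-0.59), np.float64(-0.95), np.float64(-1.5), np.float64(0.147), np.float64(-0.026), np.float64(0.001), 8.7]
2 x [np.float64(0.33), np.float64(1.97), np.float64(-3.46), np.float64(0.0), np.float64(0.0), np.float64(0.0), 8.7]
```

>>> {"fn": "play_rows", "kwargs": {
  "commands": [
    [-0.59,-0.95,-1.5,0.147,-0.026,0.001,8.7],
    [-0.59,-0.95,-1.5,0.147,-0.026,0.001,8.7],
    [-0.59,-0.95,-1.5,0.147,-0.026,0.001,8.7],
    [-0.59,-0.95,-1.5,0.147,-0.026,0.001,8.7],
    [0,0,0,0,0,0,8.7],
    [0,0,0,0,0,0,8.7]
  ]
}}

```text
time: 8.98
ee_pos: [0.3992, -0.0493, 0.0782]
eef_rot: [0.963, -0.078, 0.021, -0.258]
ft_force: [0.3, 0.9, 0.0]
width: 0.0871
```

```bash
python3 - <<'E'
from g2 import *
s=r.read_state();print(s['ee_pos']-P-b*.08,s['joint_positions'].round(2),s['ft_force']);plan([(P,Q,8.7)],step=.02)
E
```

```text
[ 0.00062043  0.00201266 -0.0006511 ] [ 1.03  0.18 -0.63  2.12 -0.46  1.06  0.51] [0.32911051 0.89803244 0.04947335]
4 x [np.float64(0.15), np.float64(0.94), np.float64(-1.72), np.float64(0.0), np.float64(-0.0), np.float64(-0.001), 8.7]
```

>>> {"fn": "play_rows", "kwargs": {
  "commands": [
    [0.15,0.94,-1.72,0,0,0,8.7],
    [0.15,0.94,-1.72,0,0,0,8.7],
    [0.15,0.94,-1.72,0,0,0,8.7],
    [0.15,0.94,-1.7,0,0,0,8.7],
    [0,0,0,0,0,0,8.7],
    [0,0,0,0,0,0,4.0],
    [0,0,0,0,0,0,4.0],
    [0,0,0,0,0,0,4.0],
    [0,0,0,0,0,0,4.0],
    [0,0,0,0,0,0,4.0]
  ],
  "grip_force": 50
}}

```text
time: 10.22
ee_pos: [0.4045, -0.0136, 0.0091]
eef_rot: [0.963, -0.079, 0.021, -0.258]
ft_force: [1.2, -1.0, 2.4]
width: 0.0457
```

```bash
python3 - <<'E'
from g2 import *
s=r.read_state();print(s['ee_pos']-P,s['width'],s['ft_force'],s['torque'])
# pour poses
yw=1.393;st=np.array([.510,.344,0]);l2,_=lw(yw)
def tp(xm,zm,pit,s=.033,h=.003):
    "grasp pose with mouth centre at stand x=xm,z=zm, mouth pitched down pit deg"
    e=np.radians(pit);a=np.array([np.cos(e),-np.sin(e)]);n=np.array([np.sin(e),np.cos(e)])
    q=np.array([xm,zm])-a*(.18-s)+n*h
    return pose(st+l2*q[0]+[0,0,q[1]],yw,-30+pit)
W=[(*pose(mid-.057*l+[0,0,.06],ty,-30),4.0),(*tp(-.16,.115,10),4.0),(*tp(-.07,.075,15),4.0),(*tp(-.033,.048,28),4.0),(*tp(-.031,.045,43),4.0)]
for p,q,_ in W: print(p)
plan(W,ang=.1)
E
```

```text
[-0.00066117 -0.00178476 -0.00041729] 0.045687602433655654 [ 1.20343042 -0.98955709  2.40108867] [-0.50989704 -0.47596717 -0.34265405]
[ 0.4051607  -0.01184864  0.06954552]
[0.45734007 0.05094633 0.12562655]
[0.47351408 0.14095503 0.09759159]
[0.48157457 0.18581186 0.10067274]
[0.48510909 0.20548153 0.12893479]
2 x [np.float64(0.03), np.float64(0.09), np.float64(3.02), np.float64(0.0), np.float64(-0.0), np.float64(-0.001), 4.0]
2 x [np.float64(2.61), np.float64(3.14), np.float64(2.8), np.float64(-0.086), np.float64(0.015), np.float64(-0.006), 4.0]
3 x [np.float64(0.54), np.float64(3.0), np.float64(-0.93), np.float64(-0.029), np.float64(0.005), np.float64(-0.0), 4.0]
3 x [np.float64(0.27), np.float64(1.5), np.float64(0.1), np.float64(-0.074), np.float64(0.013), np.float64(-0.0), 4.0]
3 x [np.float64(0.12), np.float64(0.66), np.float64(0.94), np.float64(-0.086), np.float64(0.015), np.float64(0.0), 4.0]
```

>>> {"fn": "play_rows", "kwargs": {
  "commands": [
    [0.03,0.09,3.0,0,0,0,4.0],
    [0.03,0.09,3.0,0,0,0,4.0],
    [2.61,3.14,2.8,-0.086,0.015,-0.006,4.0],
    [2.61,3.14,2.8,-0.086,0.015,-0.006,4.0],
    [0,0,0,0,0,0,4.0],
    [0,0,0,0,0,0,4.0]
  ]
}}

```text
time: 10.98
ee_pos: [0.4566, 0.0509, 0.1244]
eef_rot: [0.981, -0.086, 0.014, -0.173]
ft_force: [0.2, 0.3, -2.7]
width: 0.0456
```

```bash
cat >> g2.py <<'E'
yw=1.393;st=np.array([.510,.344,0]);l2,_=lw(yw)
def tp(xm,zm,pit,s=.033,h=.003):
    e=np.radians(pit);a=np.array([np.cos(e),-np.sin(e)]);n=np.array([np.sin(e),np.cos(e)])
    q=np.array([xm,zm])-a*(.18-s)+n*h
    return pose(st+l2*q[0]+[0,0,q[1]],yw,-30+pit)
def tubbox(s=.033,h=.003):
    "tub box predicted from the TCP pose"
    S=r.read_state();R=Rn.from_quat(S['eef_rot']).as_matrix();g=S['ee_pos']-.019*R[:,2]
    R2=R@Rn.from_euler('x',-30,degrees=True).as_matrix() # tool with body perpendicular
    a=-R2[:,1];n=-R2[:,2];return box(g-a*s-n*h,np.c_[R2[:,0],np.cross(a,R2[:,0]),a],(-.023,.023),(-.023,.023),(0,.18)),a
E
python3 - <<'E'
from g2 import *
s=r.read_state();print(s['ee_pos']-tp(-.16,.115,10)[0],s['ft_force'],s['torque'],s['joint_positions'].round(2))
c=snap('scene','s5');B,a=tubbox();print('axis elev',np.degrees(np.arcsin(a[2])))
im=np.ascontiguousarray(cv2.resize(c['img'][80:210,220:380,::-1],None,fx=4,fy=4,interpolation=cv2.INTER_CUBIC));draw(im,c,B,4,(220,80));cv2.imwrite('pics/s5c.png',im)
E
```

```text
[-7.86000740e-04 -3.04780312e-05 -1.18760403e-03] [ 0.15684718  0.25746215 -2.72806107] [-0.80951795  0.16765228  0.0216655 ] [ 0.79  0.09 -0.76  2.03 -0.33  1.02  0.03]
axis elev -10.03384789928629
```

View pics/s5c.png

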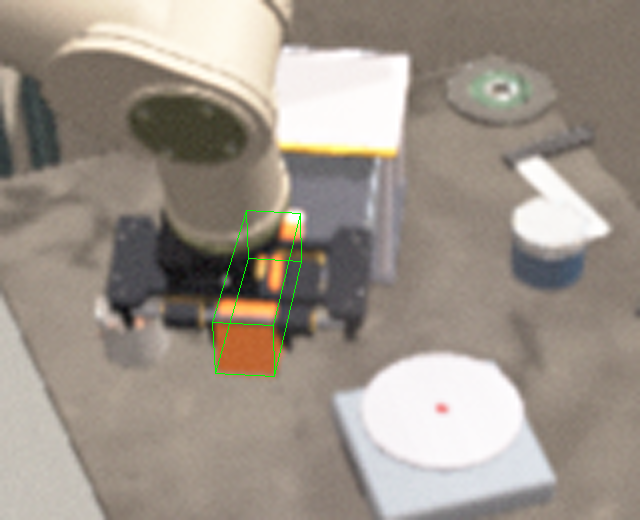

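Grip as predicted (overlay matches tub). Enter and pour.

>>> {"fn": "play_rows", "kwargs": {
  "commands": [
    [0.56,3.0,-0.9,-0.029,0.005,0,4.0],
    [0.56,3.0,-0.9,-0.029,0.005,0,4.0],
    [0.56,3.0,-0.9,-0.029,0.005,0,4.0],
    [0.27,1.5,0.1,-0.074,0.013,0,4.0],
    [0.27,1.5,0.1,-0.074,0.013,0,4.0],
    [0.27,1.5,0.1,-0.074,0.013,0,4.0],
    [0,0,0,0,0,0,4.0]
  ]
}}

```text
time: 11.9
ee_pos: [0.4813, 0.1874, 0.1001]
eef_rot: [0.996, -0.087, 0.0, -0.017]
ft_force: [0.8, -0.4, -3.0]
width: 0.0465
```

```bash
python3 - <<'E'
from g2 import *
p,q=tp(-.033,.048,28)
s=r.read_state();print(s['ee_pos']-p,s['ft_force'],s['torque'],s['joint_positions'].round(2))
plan([(*tp(-.031,.045,43),4.0)],ang=.1)
E
```

```text
[-0.00026905  0.00158399 -0.0006189 ] [ 0.80074312 -0.40097678 -2.98981648] [-0.15702404 -0.0717767  -0.02090187] [ 0.28  0.29 -0.81  1.87  0.21  1.06 -0.78]
3 x [np.float64(0.13), np.float64(0.6), np.float64(0.96), np.float64(-0.086), np.float64(0.015), np.float64(-0.001), 4.0]
```

>>> {"fn": "play_rows", "kwargs": {
  "commands": [
    [0.13,0.6,0.96,-0.086,0.015,0,4.0],
    [0.13,0.6,0.96,-0.086,0.015,0,4.0],
    [0.13,0.6,0.96,-0.086,0.015,0,4.0],
    [0,0,0,0,0,0,4.0],
    [0,0,0,0,0,0,4.0],
    [0,0,0,0,0,0,4.0],
    [0,0,0,0,0,0,4.0],
    [0,0,0,0,0,0,4.0],
    [0,0,0,0,0,0,4.0],
    [0,0,0,0,0,0,4.0],
    [0,0,0,0,0,0,4.0]
  ]
}}

```text
time: 13.28
ee_pos: [0.4861, 0.2041, 0.1299]
eef_rot: [0.99, -0.087, -0.009, 0.113]
ft_force: [0.2, -0.6, -1.4]
width: 0.0457
```

```bash
python3 - <<'E'
from g2 import *
s=r.read_state();print(s['ft_force'],s['torque'],s['ee_pos']-tp(-.031,.045,43)[0])
c=snap('scene','s6');im=np.ascontiguousarray(cv2.resize(c['img'][60:190,230:380,::-1],None,fx=4,fy=4,interpolation=cv2.INTER_CUBIC));cv2.imwrite('pics/s6c.png',im)
E
```

```text
[ 0.19879629 -0.56296326 -1.40104493] [ 0.30030349 -0.08016595 -0.02072441] [ 0.00103741 -0.00134727  0.00095127]
```

View pics/s6c.png

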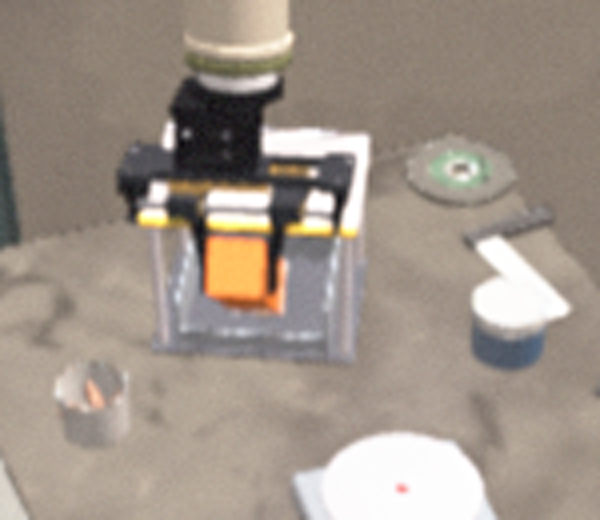

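```bash
python3 - <<'E'
from g2 import *
plan([(*tp(-.04,.040,50),4.0)],ang=.07)
E
```

```text
2 x [np.float64(-0.03), np.float64(0.17), np.float64(0.34), np.float64(-0.06), np.float64(0.011), np.float64(-0.001), 4.0]
```

>>> {"fn": "play_rows", "kwargs": {
  "commands": [
    [-0.03,0.17,0.34,-0.06,0.011,0,4.0],
    [-0.03,0.17,0.34,-0.06,0.011,0,4.0],
    [0,0,0,0,0,0,4.0],
    [0,0,0,0,0,0,4.0],
    [-0.05,-0.25,0.3,0,0,0,4.0],
    [0.05,0.25,-0.3,0,0,0,4.0],
    [-0.05,-0.25,0.3,0,0,0,4.0],
    [0.05,0.25,-0.3,0,0,0,4.0],
    [0,0,0,0,0,0,4.0],
    [0,0,0,0,0,0,4.0],
    [0,0,0,0,0,0,4.0],
    [0,0,0,0,0,0,4.0]
  ]
}}

```text
time: 14.82
ee_pos: [0.4856, 0.2075, 0.1367]
eef_rot: [0.981, -0.086, -0.015, 0.173]
ft_force: [-0.1, -0.6, -2.7]
width: 0.0457
```

```bash
python3 - <<'E'
from g2 import *
s=r.read_state();print(s['ft_force'],s['torque'],s['ee_pos']-tp(-.04,.040,50)[0])
# retreat: same tub at 28 then level-ish outside, then check
plan([(*tp(-.05,.055,35),4.0),(*tp(-.08,.08,15),4.0),(*tp(-.18,.10,5),4.0)],ang=.1)
E
```

```text
[-0.10692151 -0.6326186  -2.72236458] [ 0.4273197  -0.18761789  0.01972931] [ 1.03040405e-04 -4.15711846e-05  3.30342480e-05]
3 x [np.float64(-0.19), np.float64(-1.04), np.float64(-0.46), np.float64(0.086), np.float64(-0.015), np.float64(-0.001), 4.0]
4 x [np.float64(-0.2), np.float64(-1.13), np.float64(-0.51), np.float64(0.086), np.float64(-0.015), np.float64(-0.0), 4.0]
3 x [np.float64(-0.6), np.float64(-3.34), np.float64(-0.13), np.float64(0.057), np.float64(-0.01), np.float64(0.0), 4.0]
```

>>> {"fn": "play_rows", "kwargs": {
  "commands": [
    [-0.19,-1.04,-0.46,0.086,-0.015,0,4.0],
    [-0.19,-1.04,-0.46,0.086,-0.015,0,4.0],
    [-0.19,-1.04,-0.46,0.086,-0.015,0,4.0],
    [-0.2,-1.13,-0.51,0.086,-0.015,0,4.0],
    [-0.2,-1.13,-0.51,0.086,-0.015,0,4.0],
    [-0.2,-1.13,-0.51,0.086,-0.015,0,4.0],
    [-0.2,-1.13,-0.51,0.086,-0.015,0,4.0],
    [-0.6,-3.34,-0.13,0.057,-0.01,0,4.0],
    [-0.6,-3.34,-0.13,0.057,-0.01,0,4.0],
    [-0.6,-3.34,-0.13,0.057,-0.01,0,4.0],
    [0.5,-4.0,1.5,0,0,0,4.0],
    [0.5,-4.0,1.5,0,0,0,4.0],
    [0,0,0,0,0,0,4.0],
    [0,0,0,0,0,0,4.0]
  ]
}}

```text
time: 16.58
ee_pos: [0.4636, -0.0485, 0.1285]
eef_rot: [0.973, -0.085, 0.018, -0.215]
ft_force: [0.4, 0.5, -3.4]
width: 0.0457
```

```bash
python3 - <<'E'
from g2 import *
s=r.read_state();print(s['ee_pos'],s['ft_force'],s['torque'],s['joint_positions'].round(2))
c=snap('scene','s7');B,a=tubbox();print(np.degrees(np.arcsin(a[2])))
im=np.ascontiguousarray(cv2.resize(c['img'][80:180,240:340,::-1],None,fx=6,fy=6,interpolation=cv2.INTER_CUBIC));cv2.imwrite('pics/s7c.png',im)
E
```

```text
[ 0.46363191 -0.04852418  0.12845039] [ 0.3561788   0.49653484 -3.38476532] [-0.74929388  0.11097967  0.04744929] [ 0.96  0.19 -0.69  1.95 -0.35  1.11  0.27]
-5.0351609746786
```

View pics/s7c.png

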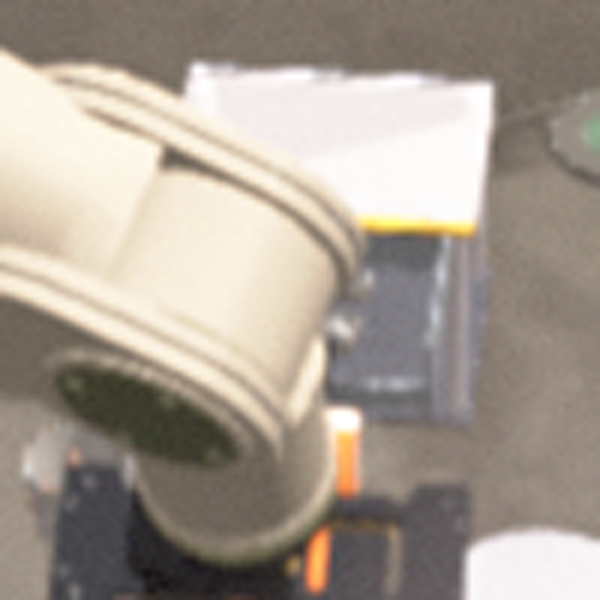

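```bash
cat >> g2.py <<'E'
pc=np.array([.606,.018,0]);yb=1.393
def bal(z): return pose(pc-.057*lw(yb)[0]+[0,0,z+.003],yb,-30)
E
python3 - <<'E'
from g2 import *
print(bal(.135)[0]);plan([(*bal(.135),4.0)])
E
```

```text
[ 0.5975991  -0.0287512   0.12154552]
3 x [np.float64(4.47), np.float64(0.64), np.float64(-0.23), np.float64(0.029), np.float64(-0.006), np.float64(-0.001), 4.0]
```

>>> {"fn": "play_rows", "kwargs": {
  "commands": [
    [4.4,0.6,0.5,0.029,-0.006,0,4.0],
    [4.4,0.6,-0.5,0.029,-0.006,0,4.0],
    [4.5,0.7,-0.7,0.029,-0.006,0,4.0],
    [0,0,0,0,0,0,4.0],
    [0,0,0,0,0,0,4.0],
    [0,0,0,0,0,0,4.0]
  ]
}}

```text
time: 17.38
ee_pos: [0.5962, -0.03, 0.1219]
eef_rot: [0.962, -0.084, 0.023, -0.258]
ft_force: [0.3, 0.1, -1.9]
width: 0.0459
```

```bash
python3 - <<'E'
from g2 import *
s=r.read_state();print(s['ee_pos']-bal(.135)[0],s['joint_positions'].round(2))
c=snap('scene','s8');z=load('scene0')
Rs=np.c_[l2,[-l2[1],l2[0],0],[0,0,1]]
# rows: is the gap under the guard seen? difference against the empty bin, rectified to bin floor plane
H=[];N=300
xs=np.array([st+Rs@np.array([x,y,.004]) for y in np.linspace(.0705,-.0705,142) for x in np.linspace(-.074,.074,149)])
def rect(c):
    q=proj(c,xs).astype(np.float32).reshape(142,149,2);return cv2.remap(c['img'],q[...,0],q[...,1],cv2.INTER_CUBIC)
a,b=rect(z),rect(c);d=cv2.absdiff(a,b).max(2)
n,lab,stt,cen=cv2.connectedComponentsWithStats((d>30).astype(np.uint8))
for i in range(1,n):
    if stt[i,4]>40: print('px',stt[i,4],'stand x',-74+cen[i,0],'y',70.5-cen[i,1],stt[i,:4],b[lab==i].mean(0))
m=np.hstack([cv2.resize(v,None,fx=2.6,fy=2.6) for v in(a,b)])[:,:,::-1]
full=cv2.resize(c['img'][75:165,250:380,::-1],None,fx=5.9,fy=5.9,interpolation=cv2.INTER_CUBIC)
cv2.imwrite('pics/s8a.png',m);cv2.imwrite('pics/s8b.png',full)
E
```

```text
[-0.00142958 -0.00125603  0.00036073] [ 0.8   0.49 -0.67  1.66 -0.25  1.1   0.13]
px 14702 stand x 16.28839613658006 y -8.977894164059308 [ 16   0 133 142] [194.61311386 178.34240239 157.95381581]
```

```bash
python3 - <<'E'
from g2 import *
plan([(*bal(.086),4.0)],step=.02)
t=snap('top','t8');z=load('top0')
Rs=np.c_[l2,[-l2[1],l2[0],0],[0,0,1]]
xs=np.array([st+Rs@np.array([x,y,.008]) for y in np.linspace(.068,-.068,137) for x in np.linspace(-.072,.072,145)])
def rect(c):
    q=proj(c,xs).astype(np.float32).reshape(137,145,2);return cv2.GaussianBlur(cv2.remap(c['img'],q[...,0],q[...,1],cv2.INTER_LINEAR),(7,7),0).astype(int)
d=np.abs(rect(t)-rect(z)).max(2);print(np.percentile(d,[50,90,99,100]))
n,lab,S,cen=cv2.connectedComponentsWithStats((d>12).astype(np.uint8))
for i in range(1,n):
    if S[i,4]>20: print(S[i,4],-72+cen[i,0],68-cen[i,1],S[i,:4],d[lab==i].max(),rect(t)[lab==i].mean(0))
E
```

```text
3 x [np.float64(0.04), np.float64(0.05), np.float64(-1.65), np.float64(0.0), np.float64(0.001), np.float64(-0.001), 4.0]
[ 3.  4.  8. 16.]
58 -18.344827586206897 -6.362068965517238 [51 68  6 13] 16 [239.37931034 240.44827586 237.84482759]
```

>>> {"fn": "play_rows", "kwargs": {
  "commands": [
    [0.04,0.05,-1.65,0,0,0,4.0],
    [0.04,0.05,-1.65,0,0,0,4.0],
    [0.04,0.05,-1.65,0,0,0,4.0],
    [0,0,0,0,0,0,4.0],
    [0,0,0,0,0,0,4.0]
  ]
}}

```text
time: 18.1
ee_pos: [0.5983, -0.0285, 0.0723]
eef_rot: [0.962, -0.084, 0.023, -0.258]
ft_force: [-0.5, -0.4, -1.7]
width: 0.0459
```

```bash
python3 - <<'E'
from g2 import *
s=r.read_state();print(s['ee_pos']-bal(.086)[0],s['ft_force'],s['torque'])
t=load('t8');z=load('top0')
Rs=np.c_[l2,[-l2[1],l2[0],0],[0,0,1]]
xs=np.array([st+Rs@np.array([x,y,.008]) for y in np.linspace(.068,-.068,137) for x in np.linspace(-.072,.072,145)])
def rect(c):
    q=proj(c,xs).astype(np.float32).reshape(137,145,2);return cv2.GaussianBlur(cv2.remap(c['img'],q[...,0],q[...,1],cv2.INTER_LINEAR),(9,9),0).astype(int)
d=(rect(t)-rect(z)).sum(2)
n,lab,S,cen=cv2.connectedComponentsWithStats((abs(d)>14).astype(np.uint8))
for i in range(1,n):
    if S[i,4]>25: print(S[i,4],-72+cen[i,0],68-cen[i,1],S[i,:4],d[lab==i].mean())
B,a=tubbox();print('pred mid',B.mean(0),np.degrees(np.arcsin(a[2])))
E
```

```text
[ 0.00066221  0.00027287 -0.00026583] [-0.4895256  -0.39291848 -1.6753995 ] [-0.93939472  0.01036538  0.01213153]
47 -69.59574468085107 50.46808510638298 [ 0 12  8 11] -16.51063829787234
203 -17.817733990147786 -5.743842364532014 [48 64 13 20] 26.93103448275862
31 37.70967741935483 -10.225806451612897 [108  73   5  12] 16.838709677419356
28 55.03571428571429 -8.535714285714292 [125  73   5   8] 18.25
pred mid [0.60651984 0.01828264 0.08578825] 0.0652602693887233
```

>>> {"fn": "play_rows", "kwargs": {
  "commands": [
    [0,0,-0.4,0,0,0,4.0],
    [0,0,-0.4,0,0,0,4.0],
    [0,0,-0.4,0,0,0,4.0],
    [0,0,0,0,0,0,4.0],
    [0,0,0,0,0,0,4.0],
    [0,0,0,0,0,0,4.0]
  ]
}}

```text
time: 18.85
ee_pos: [0.5981, -0.0287, 0.0602]
eef_rot: [0.962, -0.084, 0.023, -0.258]
ft_force: [0.6, 0.8, 0.4]
width: 0.0457
```

```bash
python3 - <<'E'
from g2 import *
F=[]
for i in range(6):
    s=r.read_state();F.append(np.r_[s['ft_force'],s['torque']]);r.camera('top')
print(np.mean(F,0).round(2),np.std(F,0).round(2),s['ee_pos']-bal(.074)[0])
B,a=tubbox();print('pred mid',B.mean(0))
c=load('s7')
for p in[(345,320),(365,275)]:
    q=atz(c,240+p[0]/6,80+p[1]/6,.012)-st;print('nut stand',q@l2,q@np.array([-l2[1],l2[0],0]))
E
```

```text
[ 0.85 -0.59 -0.34 -0.82 -0.06 -0.07] [0.48 0.79 0.61 0.04 0.03 0.03] [ 5.61199760e-04  9.54436191e-05 -3.68468679e-04]
pred mid [0.60640283 0.01809113 0.07362095]
nut stand -0.002314182590529084 -0.010805793400325045
nut stand 0.04530722851036184 -0.01852901148974691
```

>>> {"fn": "play_rows", "kwargs": {
  "commands": [
    [0,0,0,0,0,0,5.0],
    [0,0,0,0,0,0,5.4],
    [0,0,0,0,0,0,6.4],
    [0,0,0,0,0,0,6.8],
    [0,0,0,0,0,0,6.8],
    [-0.09,-0.49,0.87,0,0,0,6.8],
    [-0.18,-0.98,1.73,0,0,0,6.8],
    [-0.18,-0.98,1.73,0,0,0,6.8],
    [-0.27,-1.48,2.6,0,0,0,6.8],
    [-0.27,-1.48,2.6,0,0,0,6.8],
    [-0.27,-1.48,2.6,0,0,0,6.8],
    [-4.0,0,3.0,0,0,0,6.8],
    [-4.5,-2.0,3.0,0,0,0,6.8],
    [-4.5,-4.0,2.0,0,0,0,6.8],
    [-3.0,-5.0,0,0,0,0,6.8],
    [-2.0,-5.0,0,0,0,0,6.8],
    [-1.0,-5.0,0,0,0,0,6.8],
    [0,-5.0,0,0,0,0,6.8],
    [0,-5.0,0,0,0,0,6.8],
    [0,0,0,0,0,0,6.8]
  ]
}}

```text
time: 21.65
ee_pos: [0.3947, -0.4105, 0.2599]
eef_rot: [0.962, -0.087, 0.023, -0.258]
ft_force: [-0.0, 0.6, 0.2]
width: 0.068
```

```bash
python3 - <<'E'
from g2 import *
s=r.read_state();print(s['time'],s['ee_pos'],s['joint_positions'].round(2))
c=snap('scene','s9');t=snap('top','t9')
m=np.zeros((600,800,3),np.uint8)
k=lambda i,x,y,w,h,f:cv2.resize(i['img'][y:y+h,x:x+w,::-1],(w*f,h*f),interpolation=cv2.INTER_CUBIC)
m[:480,:480]=k(c,260,90,80,80,6);m[:300,480:800]=k(t,240,140,80,75,4);m[300:600,480:800]=k(c,300,150,80,75,4)
cv2.imwrite('pics/m9.png',m)
E
```

```text
21.65 [ 0.39470559 -0.41045872  0.25993389] [ 1.27  0.52 -0.48  1.26 -0.19  1.72  0.63]
```

View pics/m9.png

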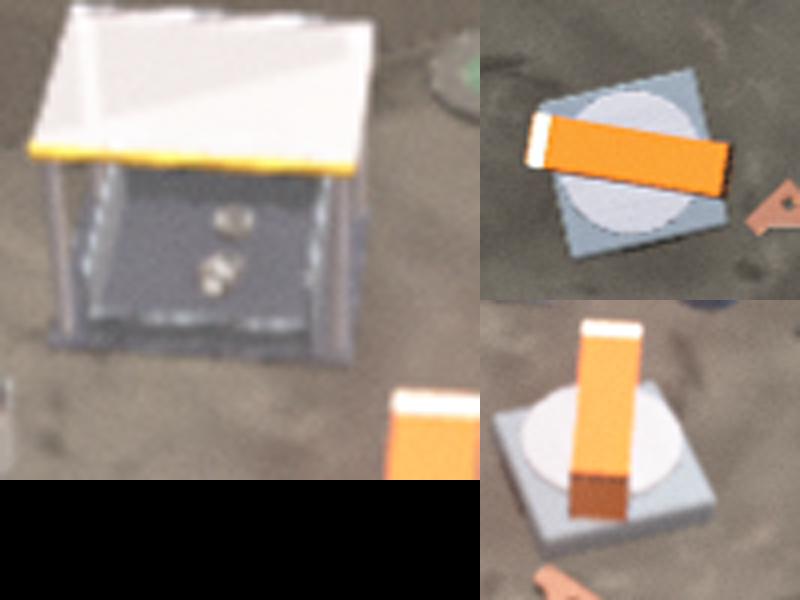

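```bash
python3 - <<'E'
from g2 import *
z=load('scene0')['img'].astype(float)
c=r.camera('scene');A=np.mean([c['img'].astype(float)]+[r.camera('scene')['img'].astype(float) for _ in range(11)],0)
d=(A-z).mean(2)[118:146,278:316].round().astype(int)
print('rows 118.., cols 278..');print('\n'.join(f'{118+i}'+''.join(f'{v:4d}' for v in r_) for i,r_ in enumerate(d)))
ez=np.array([0,0,1]);y2=np.array([-l2[1],l2[0],0])
for p in[(260+233/6,90+220/6),(260+222/6,90+266/6),(260+210/6,90+287/6)]:
    for h in(.010,.02):
        q=atz(c,*p,h)-st;print('stand',h,(q@l2).round(3),(q@y2).round(3))
# tub middle from both cameras, axis height .074, top face .097
t=load('t9');f=lambda x,y:atz(t,240+(x-480)/4,140+y/4,.097)
g=lambda x,y:atz(c,300+(x-480)/4,150+(y-300)/4,.097)
T=np.mean([f(530,112),f(527,166),f(728,143),f(722,196)],0);S=np.mean([g(580,322),g(642,323),g(570,470),g(630,474)],0)
print('tub mid top',T,'scene',S,'rel top',T-[.6044,.0204,.097],'rel scene',S-[.6082,.0150,.097])
# height of tub's top face per end from scene/top agreement
E
```

```text
rows 118.., cols 278..
118  15  10   8   9   8  11   5   9  12   8  10  10   9   6   5   4  10   7   6  12  10  11   6  11  10  13  13  11  12  11  10  13   9   9  11  15  15   8
119  15  12   8  10   9  12   5   8   3   8   9   8  12  10   8   8   7   6   5   6   5   7  11   8   9  11   9  10   8   6  10   7  11   6  11   9  11  11
120  13  11   8   8  12   9   7   9   6   8   7   7  10   8   8   7   6  10   9   8   9   5   7  10   9   8  11   8   7   6   7   7  13   7   7   7  14  12
121  15  13  10   5  11   8   6   6   5   8   9   6   8   9  10   8   4   6  10  10   8   8   7   5   6   6   6  11  10   9   7   9   5   8   8   8  14  13
122  14  13  10   8  12   6   8   7   9  11   7   8   4   6   6  11  10   6   7   7  11   7   7   6   7   7   5  11   5  11  11   9   7   9  12  10   8   9
123  12  15  10   8   9  10  10   8   9  11  12   9   4   9   9  10   9   7   8  16  14  12  10   9   7   6   8   6  11  15  11   9   7  10   6  13   9  10
124  12  11  13   8  10  13   8   7   6   9  10   7   8   9  11   6   8  12  18  25  26  25  18  24  11   6  10   9   8   8   6   8  10  11  
[... 2928 characters left out ...]
11  13  10  15  10  14  14  12  13   8  11  12   8
144  11   7   5   7  10  10   6   8   8   8   6   5  10   7  10  10  14   8   8   8   7   8  11  10  14  15  12  13  11  15  11   9   6  10  11   9  16  11
145   8   6  10   8   9  11   6  10   6   9   8   7   7  11   7   6   8   8   9  11  10  10   8   7  15   8  10  11   7   9  12  11   7  12  10  12   6   8
stand 0.01 0.042 -0.011
stand 0.02 0.029 -0.013
stand 0.01 -0.006 -0.009
stand 0.02 -0.019 -0.011
stand 0.01 -0.028 -0.004
stand 0.02 -0.04 -0.006
tub mid top [0.60623974 0.02123373 0.097     ] scene [0.60887775 0.01818935 0.097     ] rel top [ 1.83974129e-03  8.33727479e-04 -2.77555756e-17] rel scene [0.00067775 0.00318935 0.        ]
```

```bash
python3 -c "
from bench import r
s=r.read_state();print(s['time'],s['ft_force'],abs(s['joint_vel']).max());print(r.close_job())"
```

```text
22.35 [ 0.26729637  0.46150958 -0.17516669] 0.0034161016765385673
the job is handed in; nothing more can be done
None
```

The job is handed in at 22.4 s, and it looks complete. The one thing I could not fully confirm is that all three nuts are in the bin.

**What I did:**
- I drew the tub out of the cradle along its axis and laid it level on the bench with the nuts still in it.
- I let go and gripped it again about 33 mm from its closed end.
- I tipped the nuts out under the guard at 43°, then at 50° with a small shake.
- I laid the tub on the balance pan, released it and moved the arm clear.

**Last checks:**
- **Tub on the pan:** its middle is about 2–3 mm from the pan's centre, and both cameras agree on that. It looked level and released. I did not measure how far the pan sank; the wrist force was about zero before I let go, so the pan was carrying the weight.
- **Nuts in the bin:** one nut lies by itself. Next to it is a cluster with about 2.5 times the single nut's brightness and an outline that doesn't fit one nut. I take the cluster to be two touching nuts, making three in all. I did not see three separate outlines.
- **Wrist force:** its readings were too noisy to confirm that all three nuts had left the tub.
- **Guard and bystanders:** I saw no contact with the guard. I did not measure the bystanders' positions at the end; in the pictures I looked at, none seemed to have moved.

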